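# Set out the valve extension tubes by height

## Task

Set out the four chrome valve extension tubes on the display strip in order of height: stand one upright on the middle of each cork pad, the shortest on the pad next to the brass valve stem and rising to the tallest next to the dice caps. Leave the brass stem and the dice caps where they are.

Things in the scene. Friction and masses are not known exactly. Their poses are not given: they have to be found in the camera images.
- tube_38: The shortest of four chrome valve extension tubes, 38 mm tall: round tube 16 mm in diameter on a round foot nut 26 mm in diameter, 8 mm high (counted in the 38 mm). The four differ only in height (38, 55, 72, 89 mm). Loose, upright, 35 to 145 g, starting on the marble between robot and display strip. Origin: centre of the underside; z up the tube.
- tube_55: The second shortest of four chrome valve extension tubes, 55 mm tall: round tube 16 mm in diameter on a round foot nut 26 mm in diameter, 8 mm high (counted in the 55 mm). The four differ only in height (38, 55, 72, 89 mm). Loose, upright, 35 to 145 g, starting on the marble between robot and display strip. Origin: centre of the underside; z up the tube.
- tube_72: The second tallest of four chrome valve extension tubes, 72 mm tall: round tube 16 mm in diameter on a round foot nut 26 mm in diameter, 8 mm high (counted in the 72 mm). The four differ only in height (38, 55, 72, 89 mm). Loose, upright, 35 to 145 g, starting on the marble between robot and display strip. Origin: centre of the underside; z up the tube.
- tube_89: The tallest of four chrome valve extension tubes, 89 mm tall: round tube 16 mm in diameter on a round foot nut 26 mm in diameter, 8 mm high (counted in the 89 mm). The four differ only in height (38, 55, 72, 89 mm). Loose, upright, 35 to 145 g, starting on the marble between robot and display strip. Origin: centre of the underside; z up the tube.
- mark_a: END pad of a straight row mark_a, b, c, d, 70 mm apart: identical round cork pads, 34 mm in diameter, 3 mm thick, fixed on a dark wood strip (66 x 410 mm, 8 mm thick) that lies across in front of the robot, turned up to 15 degrees. Origin: centre of the pad's underside, 8 mm above the marble; pad top 3 mm higher; y along the row from mark_d to mark_a.
- mark_b: INNER pad of a straight row mark_a, b, c, d, 70 mm apart: identical round cork pads, 34 mm in diameter, 3 mm thick, fixed on a dark wood strip (66 x 410 mm, 8 mm thick) that lies across in front of the robot, turned up to 15 degrees. Origin: centre of the pad's underside, 8 mm above the marble; pad top 3 mm higher; y along the row from mark_d to mark_a.
- mark_c: INNER pad of a straight row mark_a, b, c, d, 70 mm apart: identical round cork pads, 34 mm in diameter, 3 mm thick, fixed on a dark wood strip (66 x 410 mm, 8 mm thick) that lies across in front of the robot, turned up to 15 degrees. Origin: centre of the pad's underside, 8 mm above the marble; pad top 3 mm higher; y along the row from mark_d to mark_a.
- mark_d: END pad of a straight row mark_a, b, c, d, 70 mm apart: identical round cork pads, 34 mm in diameter, 3 mm thick, fixed on a dark wood strip (66 x 410 mm, 8 mm thick) that lies across in front of the robot, turned up to 15 degrees. Origin: centre of the pad's underside, 8 mm above the marble; pad top 3 mm higher; y along the row from mark_d to mark_a.
- stem: Sample brass valve stem with a black rubber foot 32 mm in diameter, 48 mm tall, standing loose on the display strip in line with the pads, about 65 mm beyond one end pad: either beyond mark_a or beyond mark_d. It shows which end the row begins at. Origin: centre of the underside; z up.
- dice: Three gold dice valve caps (14 mm cubes) fixed on one white plastic card 50 mm square and 4 mm thick, 18 mm high in all, lying loose on the display strip about 65 mm beyond the other end pad, away from the stem. Origin: centre of the underside; z up.

How it is judged (in metres and radians):
At the end, for the whole second after the job is handed in: Each tube stands upright (within 0.1 rad) and at rest on its own pad, within 12 mm of the pad's centre, in rising order of height from the pad next to the brass stem to the pad next to the dice caps, all released (((horizontal distance between stem and mark_a below 0.12 m and horizontal distance between tube_38 and mark_a below 0.012 m and z of tube_38 in the frame of mark_a between 0.001 and 0.006 m and angle between each of tube_38, tube_55, tube_72, tube_89's own z axis and vertical below 0.1 rad and linear speed of each of tube_38, tube_55, tube_72, tube_89 below 0.02 m/s and horizontal distance between tube_55 and mark_b below 0.012 m and z of tube_55 in the frame of mark_b between 0.001 and 0.006 m and horizontal distance between tube_72 and mark_c below 0.012 m and z of tube_72 in the frame of mark_c between 0.001 and 0.006 m and horizontal distance between tube_89 and mark_d below 0.012 m and z of tube_89 in the frame of mark_d between 0.001 and 0.006 m) or (horizontal distance between stem and mark_d below 0.12 m and horizontal distance between tube_38 and mark_d below 0.012 m and z of tube_38 in the frame of mark_d between 0.001 and 0.006 m and angle between each of tube_38, tube_55, tube_72, tube_89's own z axis and vertical below 0.1 rad and linear speed of each of tube_38, tube_55, tube_72, tube_89 below 0.02 m/s and horizontal distance between tube_55 and mark_c below 0.012 m and z of tube_55 in the frame of mark_c between 0.001 and 0.006 m and horizontal distance between tube_72 and mark_b below 0.012 m and z of tube_72 in the frame of mark_b between 0.001 and 0.006 m and horizontal distance between tube_89 and mark_a below 0.012 m and z of tube_89 in the frame of mark_a between 0.001 and 0.006 m))); the robot touches nothing.
It fails at once if the brass stem was moved by more than 15 mm or knocked over (distance of stem from where it was at the start of the episode above 0.015 m or angle between stem's own z axis and vertical above 0.5 rad).
It fails at once if the dice caps were moved by more than 15 mm (distance of dice from where it was at the start of the episode above 0.015 m).
It also fails if it takes over 88 s, if anything falls off the work surface, if the arm or the gripper's body presses on something with over 40 N, if the wrist force passes 120 N, or if a joint passes its speed limit or range.

## Robot

A 6-joint arm with a two-finger parallel gripper is mounted at the origin on the work surface. World frame = base frame: x ahead of the robot, y to its left, z up, the work surface at z = 0. Lengths are in mm, angles in degrees, forces in N, time in s.
With the tool pointing down it reaches from about 350 to 850 mm from the base axis. Payload 8.1 kg.
Tool frame: the origin (TCP) lies midway between the tips of the shut fingers; the grasp point (between the pads) lies 19 mm behind it; z points along the fingers, y is the line along which they close (so a half turn about z gives the same grasp; the last joint's range is limited). The gripper opens to 85 mm and grips with 20 to 120 N. Pads are 22 mm wide; open, the fingers measure 114 mm over their backs; the gripper's body (76 mm by 85 mm) begins 54 mm behind the grasp point. The pads swing forward as they close: fully open they stand 13 mm farther back than shut.
Start: joints at [59.737, 7.471, 85.268, -0, 87.261, -4.893], TCP at [257.063, 542.148, 231.292] pointing down, gripper open.
Joint ranges: [-169.43, 169.43], [-51.17, 129.36], [1.28, 143.12], [-76.62, 256.62], [0, 156.53], [-152.29, 152.29]. Speed limits (degrees/s): [136.94, 136.94, 159.86, 180, 180, 180].

## Interface

Orientations are given as [roll, pitch, yaw] about the fixed x, y, z axes, in that order (R = Rz(yaw) Ry(pitch) Rx(roll)).
In Python, from bench import r, optics, workorder gives the robot as it stands.
- The arm moves only by the tool creep_tool, called after "Request:" by a JSON object that holds its "method" and its "body". Schema: {"type":"object","properties":{"deltas":{"type":"array","items":{"type":"array","items":{"type":"array","items":{"type":"number"},"minItems":7,"maxItems":7},"minItems":1,"maxItems":8},"minItems":1,"maxItems":1},"grip_n":{"type":"number"},"only":{"type":"string"},"quiet":{"type":"boolean"},"lines":{"type":"string"}},"required":["deltas"],"additionalProperties":false}. deltas is a list that holds a single list of rows (three levels of brackets), with 1 to 8 rows, each of 7 numbers: a rotation vector rx, ry, rz in parts of the range, where 1.0 means 90 degrees, then dx, dy, dz in a scale on which 1.0 is 400 mm, then the finger opening in mm; each row is the pose to reach, as a shift and turn from the pose commanded when the call began, along the tool's axes at that moment; what a row does not reach only later rows make up. A row lasts 1/8 s, in which the tool goes at most 62.5 mm and 10.7 degrees, less where a joint would pass 70% of its speed; a pose out of reach is approached as far as the arm can. The fingers move at their own pace and stop on an object; grip_n is the grip in N (left out, the last holds). Time passes only in rows, so rows that do not move let the fingers close. The tool returns the time, the measured TCP pose, the force, the opening and the grip force at its end. only (a regular expression) keeps the lines of the reply that match it, lines (a string "A,B") keeps lines A to B, and quiet returns only ok. Shift and turn numbers lie between -1 and 1, and a call with a number outside is refused. Input that does not fit is refused with a message, and nothing moves.
- r.sense(): the state, without advancing time (a new reading comes with each control period).
- optics.snapshot(name): name is "side" or "top" or "wrist"; returns a dict with "pixels" (400x640x3 uint8, blue, green, red), "fx", "fy", "cx", "cy" (pixels), "pose" (4x4, takes a point from camera to world coordinates). Camera axes: x right, y up, looking along -z (the intrinsics and any distortion apply to the point x, -y, -z); pixel columns grow to the right and rows downward; lengths in mm; the calibration is good to about 2 mm. A picture is of the moment at which its call begins. There is no depth.
- workorder.hand_in(): hands the job in; it is judged then, once.
The state is a dict: "time": time; "joint_pos": joint angles; "qd": joint speeds; "joint_efforts": joint torques, N m; "tool_pos": TCP position; "tcp_rot": TCP orientation; "ft_force": force on the tool from outside, world axes, zero at the start; "wrist_torque": the same for the moment, N m; "finger_gap": finger opening in mm; "grip_force": force on a finger pad.
Only numpy, scipy, OpenCV 4.12 (cv2) and the standard library are available. Lean on these libraries where they do the work, as an engineer would, in place of code of your own. Each camera call takes 0.05 s, during which the arm holds its last target. There are 200 camera calls.

## Working session

There is one attempt and no reset: what is moved stays moved. The work goes in short steps, Python scripts to look and compute and a tool call to move; the robot and the scene stay as the last step left them, time stands still between calls to the robot, and variables do not carry over. Pictures are saved under pics/ and viewed, at most 15 in all, crops included, and the job is handed in when it is done.

```bash
mkdir -p pics; python3 - <<'E'
from bench import r, optics
import cv2,pickle
s=r.sense();print(s)
for n in("top","side"):
    d=optics.snapshot(n);cv2.imwrite(f"pics/{n}0.png",d["pixels"]);pickle.dump(d,open(n+".pkl","wb"))
    print(n,d["fx"],d["fy"],d["cx"],d["cy"],d["pose"].tolist() if hasattr(d["pose"],"tolist") else d["pose"],[k for k in d])
E
```

```text
{'time': 0.0, 'joint_pos': array([ 5.97368633e+01,  7.51557207e+00,  8.53297445e+01, -3.81168446e-04,
        8.72605183e+01, -4.89358700e+00]), 'qd': array([ 0.01039034, -0.02473332, -0.06164788,  0.02208626,  0.06640174,
       -0.02421209]), 'joint_efforts': array([ 2.21401901e-04, -5.69422066e+01, -5.00542116e+01, -2.99050453e-04,
        1.52817601e-02, -1.21178263e-05]), 'tool_pos': array([256.78336352, 541.66994212, 230.23512638]), 'tcp_rot': array([-1.79894518e+02, -8.64896941e-03,  1.54630461e+02]), 'ft_force': array([-0.18835235, -0.10120079, -0.53695874]), 'wrist_torque': array([ 0.06119794, -0.02131221, -0.03182828]), 'grip_force': 0.0, 'finger_gap': 85.17733289718588}
top 433.283911933347 433.283911933347 314.23038324694494 200.66666890207517 [[0.0254053812485632, 0.9934230925723226, -0.11164732754373285, 468.0928051623176], [-0.9995638566167432, 0.026925551599553243, 0.012128941277888999, 15.201189887361675], [0.015055336232639579, 0.11129049292326014, 0.9936738715674374, 743.6936237821635], [0.0, 0.0, 0.0, 1.0]] ['pixels', 'fx', 'fy', 'cx', 'cy', 'pose']
side 398.3903892107865 398.3903892107865 323.28621348433956 208.10294281659696 [[-0.986745093243264, 0.12376067738412451, -0.10496387804270875, 490.7604727890193], [-0.16217924601835526, -0.7295281122460231, 0.6644445993487129, 458.10511084910223], [0.005658013897100833, 0.6726604107394581, 0.7399296984866628, 526.2426179287172], [0.0, 0.0, 0.0, 1.0]] ['pixels', 'fx', 'fy', 'cx', 'cy', 'pose']
```

View pics/top0.png

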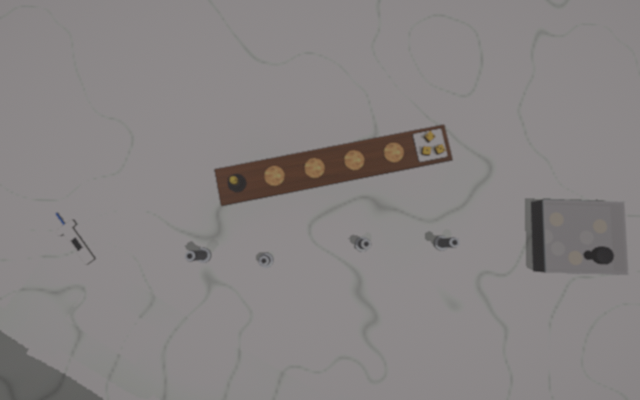

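View pics/side0.png

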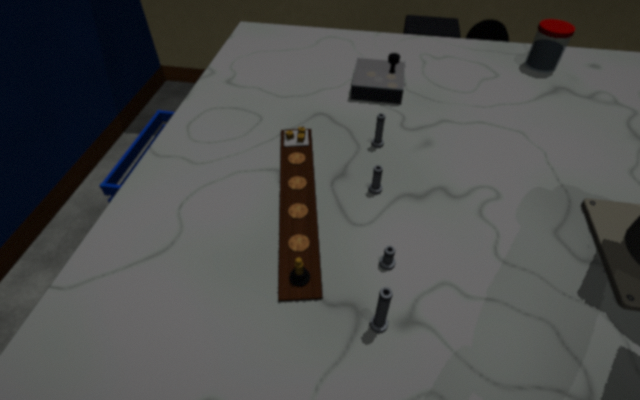

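The top view shows the strip with the stem at (236,183), pads at (274,176), (315,168), (354,160) and (394,152), and the dice at (431,146). The tubes are near (198,255), (264,259), (361,243) and (446,242). The side view shows the same layout. I'll enlarge both to read the tube tops and feet.

```bash
python3 - <<'E'
import cv2,pickle,numpy as np
t=pickle.load(open("top.pkl","rb"))["pixels"];s=pickle.load(open("side.pkl","rb"))["pixels"]
z=lambda im,x,y,w,h:cv2.resize(cv2.convertScaleAbs(im[y:y+h,x:x+w],alpha=1.6),None,fx=7,fy=7,interpolation=cv2.INTER_CUBIC)
a=np.vstack([np.hstack([z(t,x,y,56,40) for x,y in p]) for p in([(170,235),(236,239)],[(333,223),(418,222)])])
b=np.hstack([z(s,x,y,28,80) for x,y in((367,265),(374,230),(363,140),(365,90))])
cv2.imwrite("pics/ct.png",a);cv2.imwrite("pics/cs.png",b)
E
```

```text
(no output)
```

View pics/ct.png

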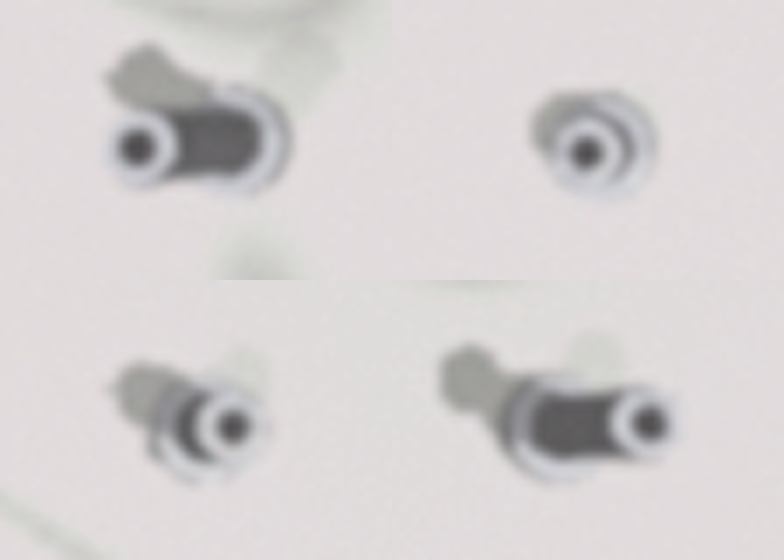

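View pics/cs.png

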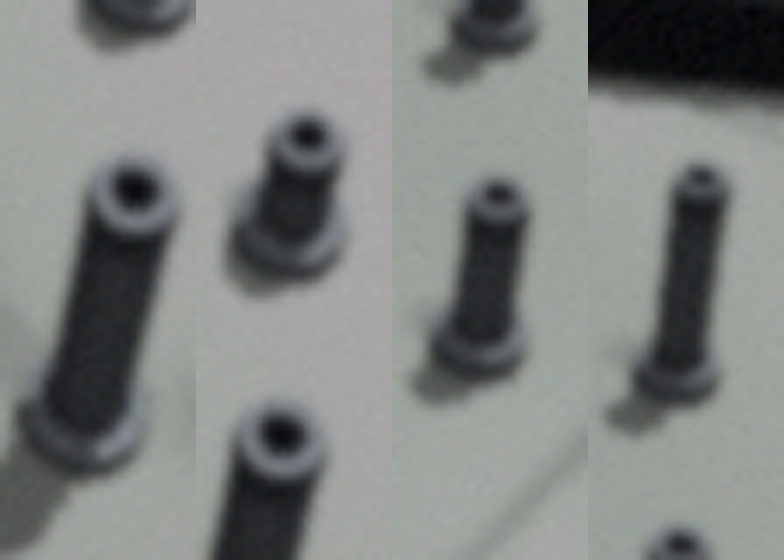

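The crops show the bore centres clearly: top view about (189.0,255.6), (263.1,260.3), (365.7,243.4), (454.4,242.1), and side view about (385.6,291.4), (389.6,248.7), (377.7,167.0), (380.9,115.0). Next I triangulate these for height and mask the pads by colour.

```bash
cat > h.py <<'E'
import numpy as np,cv2
def ray(d,u,v):
    P=np.array(d["pose"]);x=np.array([(u-d["cx"])/d["fx"],-(v-d["cy"])/d["fy"],-1]);return P[:3,3],P[:3,:3]@x
def onz(d,u,v,z):
    o,e=ray(d,u,v);return o+e*(z-o[2])/e[2]
def tri(a,p,b,q):
    o,e=ray(a,*p);o2,e2=ray(b,*q);t=np.linalg.lstsq(np.c_[e,-e2],o2-o,rcond=None)[0]
    m,n=o+e*t[0],o2+e2*t[1];return (m+n)/2,np.linalg.norm(m-n)
def pads(d,z=11):
    h=cv2.cvtColor(d["pixels"],cv2.COLOR_BGR2HSV)
    m=cv2.inRange(h,(5,80,110),(22,255,255))
    n,_,st,c=cv2.connectedComponentsWithStats(cv2.morphologyEx(m,cv2.MORPH_CLOSE,np.ones((3,3),np.uint8)))
    return [(c[i].round(1),st[i,4],onz(d,*c[i],z).round(1)) for i in range(1,n) if st[i,4]>60]
E
python3 - <<'E'
import pickle;from h import *
t=pickle.load(open("top.pkl","rb"));s=pickle.load(open("side.pkl","rb"))
for p,q in zip([(189,255.6),(263.1,260.3),(365.7,243.4),(454.4,242.1)],[(385.6,291.4),(389.6,248.7),(377.7,167),(380.9,115)]):
    m,e=tri(t,p,s,q);h=min((38,55,72,89),key=lambda k:abs(k-m[2]));print(m.round(1),round(e,1),onz(t,*p,h).round(1),onz(s,*q,h).round(1))
for d in(t,s):
    for p in pads(d):print(p)
for u,v in((236,183),(431,146)):print(onz(t,u,v,15))
E
```

```text
[453.8 191.7  90.1] 0.7 [454.1 192.   89. ] [453.4 191.1  89. ]
[448.   86.4  39.8] 1.1 [448.5  86.5  38. ] [447.3  85.   38. ]
[479.2 -76.3  56.5] 0.7 [479.6 -76.5  55. ] [478.8 -77.9  55. ]
[ 484.3 -212.    72. ] 0.9 [ 484.8 -212.    72. ] [ 483.9 -212.    72. ]
(array([393.5, 151.9]), np.int32(299), array([ 638.8, -128.5,   11. ]))
(array([353.9, 159.6]), np.int32(303), array([623.3, -60.2,  11. ]))
(array([314.1, 167.5]), np.int32(310), array([607.7,   8. ,  11. ]))
(array([274. , 175.3]), np.int32(310), array([592.2,  76.2,  11. ]))
[576.50633738 139.68680872  15.        ]
[ 650.2204326 -192.532078    15.       ]
```

The heights identify the tubes: 89 at (454,192), 38 at (448,86.5), 55 at (479.5,-76.5), 72 at (484.5,-212). The stem is at the +y end. So 38→(592,76), 55→(608,8), 72→(623,-60), 89→(639,-128.5). I want the tool y axis across the strip, which is yaw 102.8.

Careful with the scale: shifts go in shares of 400 mm and turns go in shares of 90 degrees. That gives: -328 mm / 400 = -0.82, -232 mm / 400 = -0.58, 52 degrees / 90 = 0.5778.

Request:
{"method": "creep_tool", "body": {"deltas": [[[0, 0, 0.5778, -0.82, -0.58, 0.15, 85], [0, 0, 0.5778, -0.82, -0.58, 0.15, 85], [0, 0, 0.5778, -0.82, -0.58, 0.15, 85], [0, 0, 0.5778, -0.82, -0.58, 0.15, 85], [0, 0, 0.5778, -0.82, -0.58, 0.15, 85], [0, 0, 0.5778, -0.82, -0.58, 0.15, 85], [0, 0, 0.5778, -0.82, -0.58, 0.15, 85], [0, 0, 0.5778, -0.82, -0.58, 0.15, 85]]], "grip_n": 60}}

```text
time: 1.1
tool_pos: [454.3, 189.8, 170.4]
tcp_rot: [-179.9, 0.0, 102.4]
ft_force: [0.3, -0.1, -1.0]
finger_gap: 85.1
grip_force: 0.0
```

```bash
cat >> h.py <<'E'
def step(fr,to,yaw):
    a=np.radians(yaw);d=np.array(to,float)-fr
    return np.round([d[0]*np.cos(a)+d[1]*np.sin(a),d[0]*np.sin(a)-d[1]*np.cos(a),-d[2]],1)
E
python3 -c "
from bench import r;s=r.sense();print(s['tool_pos'],s['tcp_rot'],s['joint_pos'])"
```

```text
[454.32658301 189.83433099 170.39354614] [-1.79909058e+02  2.68105823e-02  1.02417907e+02] [ 1.67232612e+01 -7.18355782e+00  1.06364750e+02 -2.01608153e-02
  8.09115061e+01  4.30857570e+00]
```

To row units: 135 mm / 400 = 0.3375, 100 mm / 400 = 0.25.

Request:
{"method": "creep_tool", "body": {"deltas": [[[0, 0, 0, 0, 0, 0.15, 85], [0, 0, 0, 0, 0, 0.25, 85], [0, 0, 0, 0, 0, 0.3375, 85], [0, 0, 0, 0, 0, 0.3375, 85], [0, 0, 0, 0, 0, 0.3375, 85]]], "grip_n": 60}}

```text
time: 1.72
tool_pos: [454.6, 192.8, 37.7]
tcp_rot: [179.9, -0.0, 102.7]
ft_force: [1.2, -0.3, 0.6]
finger_gap: 84.6
grip_force: 0.0
```

```bash
python3 - <<'E'
from bench import optics
import cv2
w=optics.snapshot("wrist")["pixels"];cv2.imwrite("pics/w1.png",w)
E
```

```text
(no output)
```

View pics/w1.png

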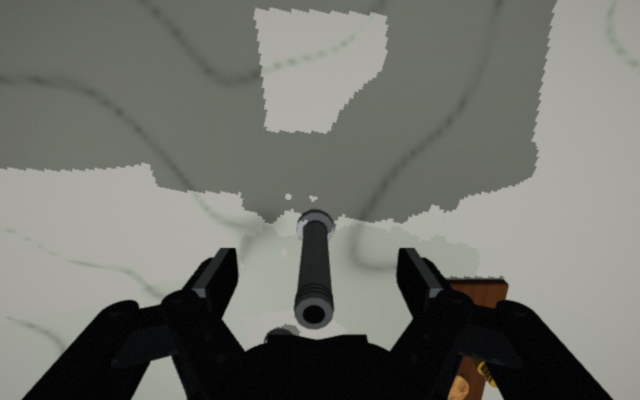

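The wrist view shows the tube (bore at 315,313) midway between the fingers, so I close.

To row units: -70 mm / 400 = -0.175, -20 mm / 400 = -0.05.

Request:
{"method": "creep_tool", "body": {"deltas": [[[0, 0, 0, 0, 0, 0, 10], [0, 0, 0, 0, 0, 0, 10], [0, 0, 0, 0, 0, 0, 10], [0, 0, 0, 0, 0, 0, 10], [0, 0, 0, 0, 0, 0, 10], [0, 0, 0, 0, 0, 0, 10], [0, 0, 0, 0, 0, -0.05, 10], [0, 0, 0, 0, 0, -0.175, 10]]], "grip_n": 60}}

```text
time: 2.78
tool_pos: [451.2, 191.1, 103.7]
tcp_rot: [-179.6, 0.0, 102.6]
ft_force: [0.3, 0.6, -1.6]
finger_gap: 14.1
grip_force: 58.5
```

```bash
python3 -c "
from h import *
print(step((454,192,36),(639,-128.5,106),102.6))"
```

```text
[-353.1  110.6  -70. ]
```

To row units: -353 mm / 400 = -0.8825, 110.6 mm / 400 = 0.2765.

Request:
{"method": "creep_tool", "body": {"deltas": [[[0, 0, 0, -0.8825, 0.2765, 0, 10], [0, 0, 0, -0.8825, 0.2765, 0, 10], [0, 0, 0, -0.8825, 0.2765, 0, 10], [0, 0, 0, -0.8825, 0.2765, 0, 10], [0, 0, 0, -0.8825, 0.2765, 0, 10], [0, 0, 0, -0.8825, 0.2765, 0, 10], [0, 0, 0, -0.8825, 0.2765, 0, 10], [0, 0, 0, -0.8825, 0.2765, 0, 10]]]}}

```text
time: 3.78
tool_pos: [638.4, -128.1, 105.1]
tcp_rot: [-179.9, -0.1, 102.6]
ft_force: [-0.2, 0.1, -0.4]
finger_gap: 14.4
grip_force: 58.8
```

```bash
python3 - <<'E'
from bench import optics,r
import cv2
for n in("top","side"):cv2.imwrite(f"pics/m_{n}.png",optics.snapshot(n)["pixels"])
s=r.sense();print(s["tool_pos"],s["tcp_rot"])
a=cv2.imread("pics/m_top.png")[80:230,300:500];b=cv2.imread("pics/m_side.png")[80:230,220:420]
cv2.imwrite("pics/m.png",cv2.resize(cv2.hconcat([a,b]),None,fx=2,fy=2))
E
```

```text
[ 638.48704307 -127.05185818  105.82609438] [-1.79949516e+02 -4.42520177e-02  1.02688224e+02]
```

View pics/m.png

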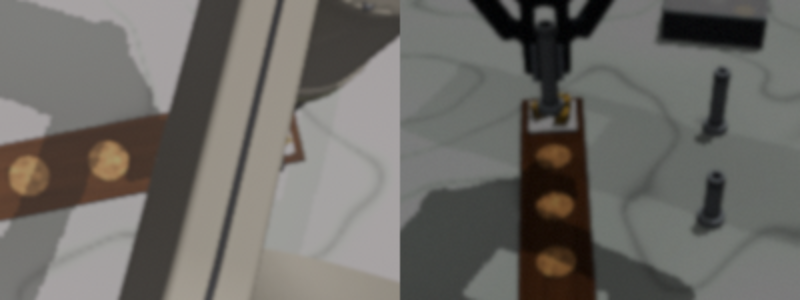

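The tube hangs upright in the gripper (foot at side pixel ~(296,134)). I lower it.

To row units: 58 mm / 400 = 0.145, 55 mm / 400 = 0.1375.

Request:
{"method": "creep_tool", "body": {"deltas": [[[0, 0, 0, 0, 0, 0.075, 10], [0, 0, 0, 0, 0, 0.125, 10], [0, 0, 0, 0, 0, 0.1375, 10], [0, 0, 0, 0, 0, 0.145, 10], [0, 0, 0, 0, 0, 0.145, 10], [0, 0, 0, 0, 0, 0.145, 10]]]}}

```text
time: 4.62
tool_pos: [639.8, -128.5, 49.3]
tcp_rot: [179.9, 0.0, 102.6]
ft_force: [-0.4, -0.5, -1.0]
finger_gap: 14.6
grip_force: 58.8
```

```bash
python3 - <<'E'
from bench import optics,r
import pickle;from h import *
d=optics.snapshot("side");cv2.imwrite("pics/p1.png",cv2.resize(d["pixels"][100:200,240:340],None,fx=5,fy=5,interpolation=cv2.INTER_CUBIC))
print(r.sense()["ft_force"])
E
```

```text
[-0.5195289   0.25400991 -1.35903434]
```

View pics/p1.png

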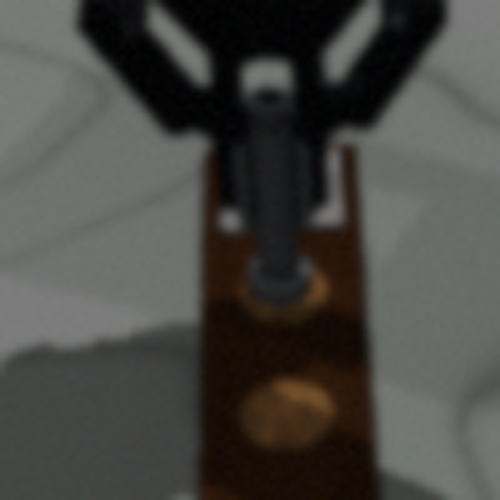

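The foot sits over the pad about 2.5 mm off centre in x, well within 12 mm. I lower 1 mm more, release and rise.

To row units: -110 mm / 400 = -0.275, -80 mm / 400 = -0.2.

Request:
{"method": "creep_tool", "body": {"deltas": [[[0, 0, 0, 0, 0, 0.0025, 10], [0, 0, 0, 0, 0, 0.0025, 50], [0, 0, 0, 0, 0, 0.0025, 50], [0, 0, 0, 0, 0, 0.0025, 50], [0, 0, 0, 0, 0, 0.0025, 50], [0, 0, 0, 0, 0, -0.075, 85], [0, 0, 0, 0, 0, -0.2, 85], [0, 0, 0, 0, 0, -0.275, 85]]]}}

```text
time: 5.68
tool_pos: [640.2, -128.6, 161.4]
tcp_rot: [179.8, 0.1, 102.6]
ft_force: [0.8, -0.3, -1.3]
finger_gap: 85.2
grip_force: 0.0
```

```bash
python3 -c "
from h import *
print(step((639,-128.5,158),(484.5,-212,33),102.6))"
```

```text
[ -47.8 -169.   125. ]
```

To row units: -169 mm / 400 = -0.4225, 125 mm / 400 = 0.3125.

Request:
{"method": "creep_tool", "body": {"deltas": [[[0, 0, 0, -0.12, -0.4225, 0, 85], [0, 0, 0, -0.12, -0.4225, 0, 85], [0, 0, 0, -0.12, -0.4225, 0, 85], [0, 0, 0, -0.12, -0.4225, 0, 85], [0, 0, 0, -0.12, -0.4225, 0.125, 85], [0, 0, 0, -0.12, -0.4225, 0.25, 85], [0, 0, 0, -0.12, -0.4225, 0.3125, 85], [0, 0, 0, -0.12, -0.4225, 0.3125, 85]]]}}

```text
time: 6.68
tool_pos: [483.4, -210.7, 31.0]
tcp_rot: [-179.8, -0.2, 102.7]
ft_force: [0.2, -0.1, 0.4]
finger_gap: 85.1
grip_force: 0.0
```

```bash
python3 - <<'E'
from bench import optics
import cv2
a=optics.snapshot("wrist")["pixels"][150:400,150:500];b=optics.snapshot("side")["pixels"][90:190,260:400]
cv2.imwrite("pics/w2.png",cv2.hconcat([a,cv2.resize(b,(350,250))]))
E
```

```text
(no output)
```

View pics/w2.png

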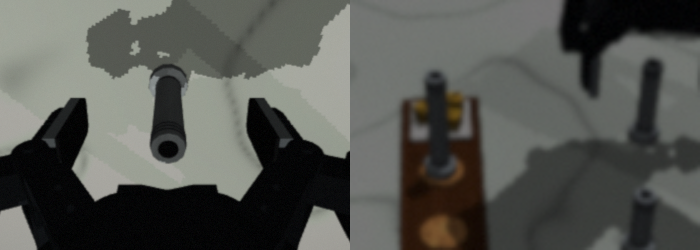

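On the right, the 89 mm tube stands on its pad. On the left, the 72 mm tube (bore ~(168,150)) is between the open fingers. I close and lift.

To row units: -60 mm / 400 = -0.15, -20 mm / 400 = -0.05.

Request:
{"method": "creep_tool", "body": {"deltas": [[[0, 0, 0, 0, 0, 0, 10], [0, 0, 0, 0, 0, 0, 10], [0, 0, 0, 0, 0, 0, 10], [0, 0, 0, 0, 0, 0, 10], [0, 0, 0, 0, 0, 0, 10], [0, 0, 0, 0, 0, 0, 10], [0, 0, 0, 0, 0, -0.05, 10], [0, 0, 0, 0, 0, -0.15, 10]]], "grip_n": 60}}

```text
time: 7.78
tool_pos: [482.6, -211.0, 91.3]
tcp_rot: [-179.8, -0.2, 102.6]
ft_force: [0.4, -0.4, -1.3]
finger_gap: 14.6
grip_force: 58.4
```

```bash
python3 -c "
from h import *
print(step((484.5,-212,93),(623,-60,93),102.6),step((623,-60,0),(479.5,-76.5,0),102.6),step((479.5,-76.5,0),(607.5,8,0),102.6),step((607.5,8,0),(448.5,86.5,0),102.6),step((448.5,86.5,0),(592,76,0),102.6))"
```

```text
[118.1 168.3  -0. ] [  15.2 -143.6   -0. ] [ 54.5 143.4  -0. ] [ 111.3 -138.    -0. ] [-41.6 137.8  -0. ]
```

To row units: 168 mm / 400 = 0.42, 118 mm / 400 = 0.295.

Request:
{"method": "creep_tool", "body": {"deltas": [[[0, 0, 0, 0.15, 0.05, 0, 10], [0, 0, 0, 0.295, 0.1, 0, 10], [0, 0, 0, 0.295, 0.25, 0, 10], [0, 0, 0, 0.295, 0.42, 0, 10], [0, 0, 0, 0.295, 0.42, 0, 10], [0, 0, 0, 0.295, 0.42, 0, 10], [0, 0, 0, 0.295, 0.42, 0.0625, 10], [0, 0, 0, 0.295, 0.42, 0.1, 10]]]}}

```text
time: 8.78
tool_pos: [621.2, -60.7, 52.4]
tcp_rot: [-179.9, -0.0, 102.6]
ft_force: [-0.9, 0.3, -1.1]
finger_gap: 14.6
grip_force: 58.8
```

Request:
{"method": "creep_tool", "body": {"deltas": [[[0, 0, 0, 0, 0, 0.0125, 10], [0, 0, 0, 0, 0, 0.02, 10], [0, 0, 0, 0, 0, 0.0225, 10], [0, 0, 0, 0, 0, 0.0225, 10]]]}}

```text
time: 9.28
tool_pos: [623.3, -60.3, 44.9]
tcp_rot: [179.9, 0.0, 102.6]
ft_force: [-0.4, -0.4, -0.6]
finger_gap: 14.9
grip_force: 58.8
```

```bash
python3 - <<'E'
from bench import optics,r
import cv2
print(r.sense()["ft_force"],r.sense()["tool_pos"])
a=optics.snapshot("side")["pixels"][100:220,240:360]
cv2.imwrite("pics/p2.png",cv2.resize(a,None,fx=4,fy=4,interpolation=cv2.INTER_CUBIC))
E
```

```text
[-0.40233063 -0.44725856 -0.58402042] [623.26988791 -60.29719765  44.93588535]
```

View pics/p2.png

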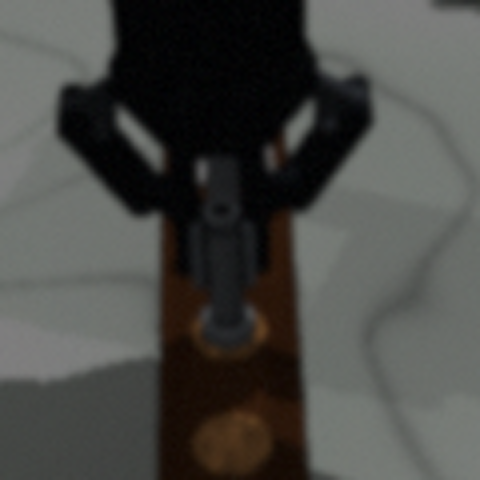

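The 72 mm tube's foot (228,322) is centred on its pad. I release it, rise and go to the 55 mm tube.

To row units: -110 mm / 400 = -0.275, -80 mm / 400 = -0.2.

Request:
{"method": "creep_tool", "body": {"deltas": [[[0, 0, 0, 0, 0, 0.0013, 50], [0, 0, 0, 0, 0, 0.0013, 50], [0, 0, 0, 0, 0, 0.0013, 50], [0, 0, 0, 0, 0, 0.0013, 50], [0, 0, 0, 0, 0, -0.075, 85], [0, 0, 0, 0, 0, -0.2, 85], [0, 0, 0, 0, 0, -0.275, 85], [0, 0, 0, 0, 0, -0.275, 85]]]}}

```text
time: 10.32
tool_pos: [625.2, -60.6, 158.4]
tcp_rot: [179.6, 0.2, 102.6]
ft_force: [0.6, -0.3, 0.1]
finger_gap: 85.4
grip_force: 0.0
```

Request:
{"method": "creep_tool", "body": {"deltas": [[[0, 0, 0, 0.0375, -0.36, 0, 85], [0, 0, 0, 0.0375, -0.36, 0, 85], [0, 0, 0, 0.0375, -0.36, 0, 85], [0, 0, 0, 0.0375, -0.36, 0, 85], [0, 0, 0, 0.0375, -0.36, 0.125, 85], [0, 0, 0, 0.0375, -0.36, 0.25, 85], [0, 0, 0, 0.0375, -0.36, 0.3325, 85], [0, 0, 0, 0.0375, -0.36, 0.3325, 85]]]}}

```text
time: 11.32
tool_pos: [476.8, -76.1, 18.0]
tcp_rot: [-179.7, -0.2, 102.6]
ft_force: [-0.3, 0.2, 0.6]
finger_gap: 85.0
grip_force: 0.0
```

```bash
python3 - <<'E'
from bench import optics
import cv2
a=optics.snapshot("wrist")["pixels"][150:400,150:500];b=optics.snapshot("side")["pixels"][90:240,240:450]
cv2.imwrite("pics/w3.png",cv2.hconcat([a,cv2.resize(b,(350,250))]))
E
```

```text
(no output)
```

View pics/w3.png

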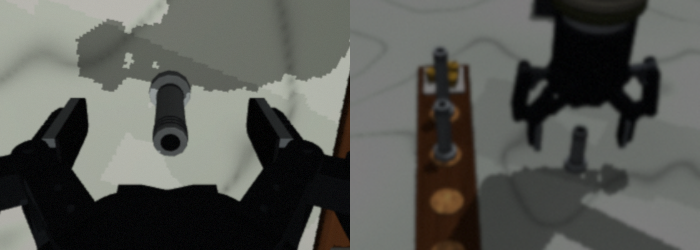

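The 89 and 72 mm tubes stand on their pads, and the 55 mm tube (bore ~(172,142)) is between the fingers. I grip it, lift 60 and carry it to pad (607.5,8).

To row units: -60 mm / 400 = -0.15, -20 mm / 400 = -0.05.

Request:
{"method": "creep_tool", "body": {"deltas": [[[0, 0, 0, 0, 0, 0, 10], [0, 0, 0, 0, 0, 0, 10], [0, 0, 0, 0, 0, 0, 10], [0, 0, 0, 0, 0, 0, 10], [0, 0, 0, 0, 0, 0, 10], [0, 0, 0, 0, 0, 0, 10], [0, 0, 0, 0, 0, -0.05, 10], [0, 0, 0, 0, 0, -0.15, 10]]], "grip_n": 60}}

```text
time: 12.42
tool_pos: [476.9, -76.5, 79.6]
tcp_rot: [-179.7, -0.1, 102.6]
ft_force: [0.0, 0.1, -0.1]
finger_gap: 14.3
grip_force: 58.5
```

Request:
{"method": "creep_tool", "body": {"deltas": [[[0, 0, 0, 0.1363, 0.05, 0, 10], [0, 0, 0, 0.1363, 0.175, 0, 10], [0, 0, 0, 0.1363, 0.3575, 0, 10], [0, 0, 0, 0.1363, 0.3575, 0, 10], [0, 0, 0, 0.1363, 0.3575, 0, 10], [0, 0, 0, 0.1363, 0.3575, 0, 10], [0, 0, 0, 0.1363, 0.3575, 0.0625, 10], [0, 0, 0, 0.1363, 0.3575, 0.1, 10]]]}}

```text
time: 13.42
tool_pos: [605.3, 7.0, 40.7]
tcp_rot: [-180.0, -0.0, 102.6]
ft_force: [-1.2, -0.5, -1.3]
finger_gap: 14.5
grip_force: 58.8
```

Request:
{"method": "creep_tool", "body": {"deltas": [[[0, 0, 0, 0, 0, 0.0125, 10], [0, 0, 0, 0, 0, 0.02, 10], [0, 0, 0, 0, 0, 0.0225, 10], [0, 0, 0, 0, 0, 0.0225, 10]]]}}

```text
time: 13.92
tool_pos: [607.1, 7.4, 32.9]
tcp_rot: [179.9, 0.0, 102.6]
ft_force: [0.3, 0.0, -0.4]
finger_gap: 14.7
grip_force: 58.8
```

```bash
python3 - <<'E'
from bench import optics,r
import cv2
a=optics.snapshot("side")["pixels"][120:240,240:360]
cv2.imwrite("pics/p3.png",cv2.resize(a,None,fx=4,fy=4,interpolation=cv2.INTER_CUBIC))
E
```

```text
(no output)
```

View pics/p3.png

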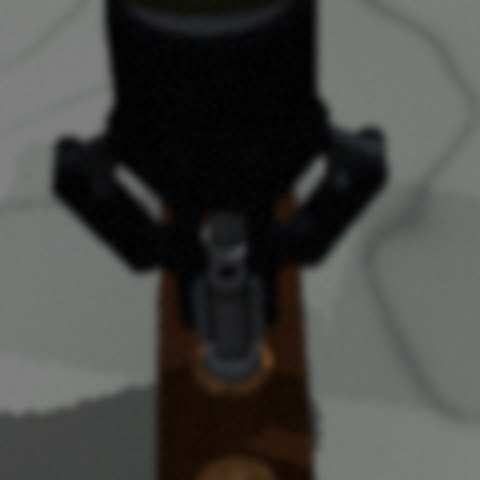

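The 55 mm tube's foot (232,360) is centred on its pad. I release it and go to the 38 mm tube.

To row units: -110 mm / 400 = -0.275, -80 mm / 400 = -0.2.

Request:
{"method": "creep_tool", "body": {"deltas": [[[0, 0, 0, 0, 0, 0.0013, 50], [0, 0, 0, 0, 0, 0.0013, 50], [0, 0, 0, 0, 0, 0.0013, 50], [0, 0, 0, 0, 0, 0.0013, 50], [0, 0, 0, 0, 0, -0.075, 85], [0, 0, 0, 0, 0, -0.2, 85], [0, 0, 0, 0, 0, -0.275, 85], [0, 0, 0, 0, 0, -0.275, 85]]]}}

```text
time: 14.98
tool_pos: [609.1, 7.2, 146.2]
tcp_rot: [179.6, 0.1, 102.6]
ft_force: [0.4, -0.4, 0.6]
finger_gap: 84.7
grip_force: 0.0
```

Request:
{"method": "creep_tool", "body": {"deltas": [[[0, 0, 0, 0.2775, -0.345, 0, 85], [0, 0, 0, 0.2775, -0.345, 0, 85], [0, 0, 0, 0.2775, -0.345, 0, 85], [0, 0, 0, 0.2775, -0.345, 0, 85], [0, 0, 0, 0.2775, -0.345, 0.125, 85], [0, 0, 0, 0.2775, -0.345, 0.25, 85], [0, 0, 0, 0.2775, -0.345, 0.32, 85], [0, 0, 0, 0.2775, -0.345, 0.32, 85]]]}}

```text
time: 15.98
tool_pos: [445.3, 85.0, 11.3]
tcp_rot: [-179.6, -0.0, 102.6]
ft_force: [0.1, -0.6, 0.2]
finger_gap: 85.0
grip_force: 0.0
```

```bash
python3 - <<'E'
from bench import optics
import cv2
a=optics.snapshot("wrist")["pixels"][150:400,150:500];b=optics.snapshot("side")["pixels"][90:290,240:450]
cv2.imwrite("pics/w4.png",cv2.hconcat([a,cv2.resize(b,(262,250))]))
E
```

```text
(no output)
```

View pics/w4.png

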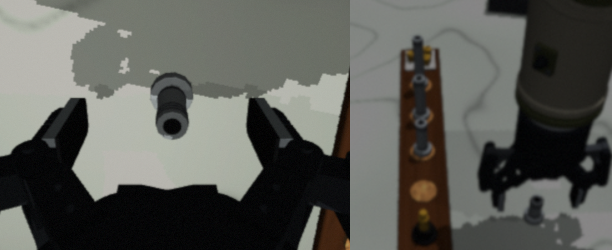

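The three placed tubes stand, and the 38 mm tube (bore ~(172,127)) is between the fingers. I grip it and carry it over.

To row units: -60 mm / 400 = -0.15, -20 mm / 400 = -0.05.

Request:
{"method": "creep_tool", "body": {"deltas": [[[0, 0, 0, 0, 0, 0, 10], [0, 0, 0, 0, 0, 0, 10], [0, 0, 0, 0, 0, 0, 10], [0, 0, 0, 0, 0, 0, 10], [0, 0, 0, 0, 0, 0, 10], [0, 0, 0, 0, 0, 0, 10], [0, 0, 0, 0, 0, -0.05, 10], [0, 0, 0, 0, 0, -0.15, 10]]], "grip_n": 60}}

```text
time: 17.08
tool_pos: [445.6, 85.4, 72.9]
tcp_rot: [-179.7, -0.0, 102.6]
ft_force: [0.2, -0.0, -0.8]
finger_gap: 14.0
grip_force: 58.5
```

Request:
{"method": "creep_tool", "body": {"deltas": [[[0, 0, 0, -0.105, 0.05, 0, 10], [0, 0, 0, -0.105, 0.175, 0, 10], [0, 0, 0, -0.105, 0.345, 0, 10], [0, 0, 0, -0.105, 0.345, 0, 10], [0, 0, 0, -0.105, 0.345, 0, 10], [0, 0, 0, -0.105, 0.345, 0, 10], [0, 0, 0, -0.105, 0.345, 0.0625, 10], [0, 0, 0, -0.105, 0.345, 0.1, 10]]]}}

```text
time: 18.08
tool_pos: [590.4, 74.6, 34.0]
tcp_rot: [-180.0, 0.0, 102.6]
ft_force: [0.3, 0.7, -0.9]
finger_gap: 13.6
grip_force: 58.8
```

Request:
{"method": "creep_tool", "body": {"deltas": [[[0, 0, 0, 0, 0, 0.0125, 10], [0, 0, 0, 0, 0, 0.02, 10], [0, 0, 0, 0, 0, 0.0225, 10], [0, 0, 0, 0, 0, 0.0225, 10]]]}}

```text
time: 18.58
tool_pos: [592.1, 74.7, 25.9]
tcp_rot: [179.9, 0.0, 102.6]
ft_force: [-0.5, -0.9, 1.4]
finger_gap: 13.3
grip_force: 58.9
```

```bash
python3 - <<'E'
from bench import optics,r
import cv2
a=optics.snapshot("side")["pixels"][170:310,230:370]
cv2.imwrite("pics/p4.png",cv2.resize(a,None,fx=4,fy=4,interpolation=cv2.INTER_CUBIC))
E
```

```text
(no output)
```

View pics/p4.png

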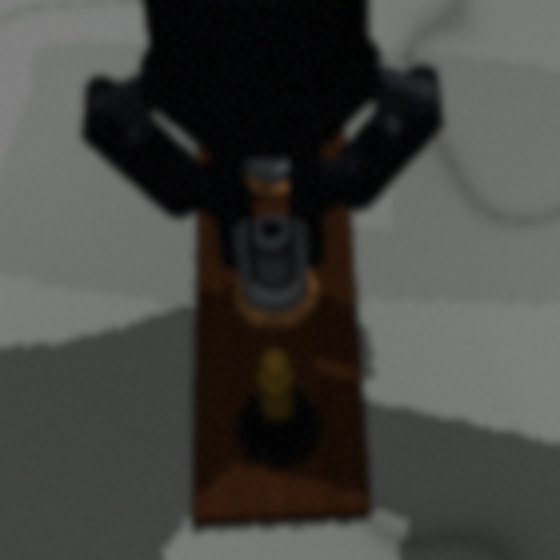

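The foot (272,287) is over the pad, perhaps 1–2 mm above it. I'll lower slightly, release and rise clear.

To row units: -80 mm / 400 = -0.2, -30 mm / 400 = -0.075.

Request:
{"method": "creep_tool", "body": {"deltas": [[[0, 0, 0, 0, 0, 0.0025, 10], [0, 0, 0, 0, 0, 0.0025, 10], [0, 0, 0, 0, 0, 0.0025, 50], [0, 0, 0, 0, 0, 0.0025, 50], [0, 0, 0, 0, 0, 0.0025, 50], [0, 0, 0, 0, 0, 0.0025, 50], [0, 0, 0, 0, 0, -0.075, 85], [0, 0, 0, 0, 0, -0.2, 85]]]}}

```text
time: 19.62
tool_pos: [589.5, 74.6, 103.7]
tcp_rot: [-179.7, -0.1, 102.6]
ft_force: [1.0, -0.4, 0.5]
finger_gap: 83.0
grip_force: 0.0
```

Request:
{"method": "creep_tool", "body": {"deltas": [[[0, 0, 0, 0, 0, -0.15, 85], [0, 0, 0, 0.15, -0.15, -0.2, 85], [0, 0, 0, 0.3, -0.3, -0.2, 85], [0, 0, 0, 0.45, -0.45, -0.2, 85], [0, 0, 0, 0.5, -0.6, -0.2, 85], [0, 0, 0, 0.5, -0.6, -0.2, 85], [0, 0, 0, 0.5, -0.6, -0.2, 85]]]}}

```text
time: 20.5
tool_pos: [310.9, 218.5, 185.2]
tcp_rot: [180.0, -0.0, 102.8]
ft_force: [1.0, 0.0, 0.2]
finger_gap: 85.1
grip_force: 0.0
```

```bash
python3 - <<'E'
from bench import optics
import cv2,pickle
t=optics.snapshot("top");s=optics.snapshot("side");pickle.dump((t,s),open("end.pkl","wb"))
z=lambda im,x,y,w,h,f:cv2.convertScaleAbs(cv2.resize(im[y:y+h,x:x+w],None,fx=f,fy=f,interpolation=cv2.INTER_CUBIC),alpha=1.5)
a=z(t["pixels"],210,110,250,110,3);cv2.imwrite("pics/end.png",a)
b=z(s["pixels"],250,90,90,220,2.7);cv2.imwrite("pics/ends.png",b)
E
```

```text
(no output)
```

View pics/end.png

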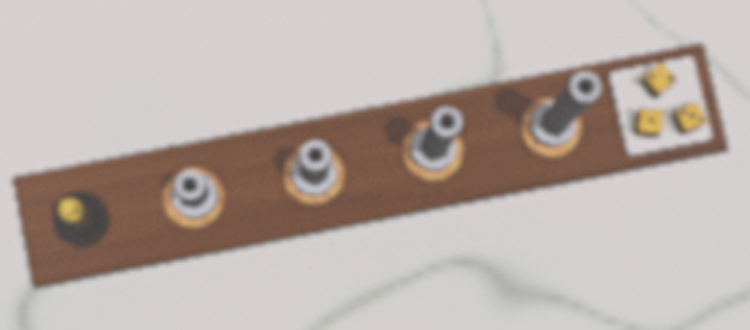

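View pics/ends.png

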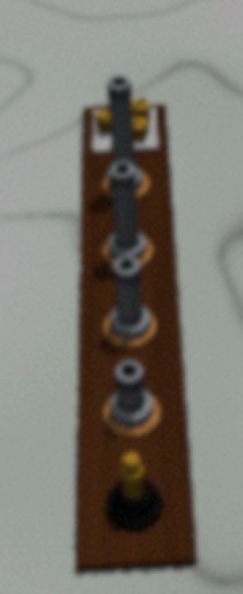

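All four tubes stand in order on their pads, with bores in the crop at (190,186), (316,156), (447,121) and (585,86). The stem and dice haven't moved. One numeric check on the tops before hand-in, and I hand in if it is good.

```bash
python3 - <<'E'
import pickle;from h import *
t,s=pickle.load(open("end.pkl","rb"))
ok=True
for (u,v),h,p in zip([(190,186),(316,156),(447,121),(585,86)],(38,55,72,89),[(592.2,76.2),(607.7,8),(623.3,-60.2),(638.8,-128.5)]):
    e=onz(t,u/3+209.7,v/3+109.7,h+11)[:2]-p;print(h,e.round(1));ok&=np.hypot(*e)<7
if ok:
    from bench import workorder
    print(workorder.hand_in())
E
```

```text
38 [-0.6 -1.4]
55 [-1.1 -0.8]
72 [0.2 0.1]
89 [0.9 0.4]
the job is handed in; nothing more can be done
None
```

The job is handed in: all four tubes stand on their pads in rising order from the brass stem to the dice caps, each measured within about 2 mm of its pad's centre, with the stem and dice not visibly moved, at about 20.5 s of robot time; no verdict was returned.

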